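# Open the dry case by its paddle latch

## Robot

A 7-joint arm with a two-finger parallel gripper is mounted at the origin on the work surface; the furniture and walls round the work are solid. World frame = base frame: x ahead of the robot, y to its left, z up, the work surface at z = 0. Lengths are in m, angles in rad, forces in N, time in s.
With the tool pointing down it reaches from about 0.425 to 0.875 m from the base axis. Payload 8.4 kg.
Tool frame: the origin (TCP) lies at the centre of the arm's flange, where the gripper is bolted on; the fingertips stand 173 mm ahead of it and the grasp point (between the pads) lies 155 mm ahead of it; z points along the fingers, y is the line along which they close (so a half turn about z gives the same grasp; the last joint's range is limited). The gripper opens to 85 mm and grips with 20 to 120 N. Pads are 22 mm wide; open, the fingers measure 114 mm over their backs; the gripper's body (76 mm by 85 mm) begins 54 mm behind the grasp point. The pads swing forward as they close: fully open they stand 13 mm farther back than shut.
Start: joints at [-1.433, 0.333, 0.04, 1.465, -0.013, 1.343, -0.059], TCP at [0.152, 0.632, 0.405] pointing down, gripper open.
Joint ranges: [-2.58, 2.58], [-0.38, 2.09], [-1.3, 1.39], [0.25, 2.4], [-1.5, 4.64], [0.08, 2.09], [-2.65, 2.65]. Speed limits (rad/s): [2.22, 2.22, 2.79, 2.79, 3.14, 3.14, 3.14].

## Interface

Orientations are given as a rotation vector (axis times angle).
In Python, from station import r, imaging, job gives the robot as it stands.
- The arm moves only by the tool carry_out, never from a script. Its argument "motion" is text: rows parted by semicolons, each of 5 numbers parted by spaces: the finger opening in cm, from 0 to 8.54, then the shift along the tool's x, y, z in cm, then the turn about the tool's z in rad. A call has 1 to 12 rows; each row shifts and turns the commanded pose from where the row before left it, along the tool's axes as they then stand; what a row does not reach is not made up. A row lasts 1/8 s, in which the tool goes at most 62.5 mm and 10.7 degrees, less where a joint would pass 70% of its speed; a pose out of reach is approached as far as the arm can. A call is refused whole if a number of a shift passes 6.25 or a number of a turn 0.188, either way. A call with a gripper value outside its range is refused whole. The fingers move at their own pace and stop on an object; "newtons" is the grip in N (left out, the last holds). Time passes only in rows, so rows that do not move let the fingers close. It gives the time, the measured TCP pose, the force, the opening and the grip force at its end, in the units of the state.
- r.observe(): the state, without advancing time (a new reading comes with each control period).
- imaging.get_image(name): name is "scene" or "top" or "wrist"; returns a dict with "image" (384x512x3 uint8, blue, green, red), "fx", "fy", "cx", "cy" (pixels), "cam_to_world" (4x4, takes a point from camera to world coordinates). Camera axes: x right, y down, z forward; pixel columns grow to the right and rows downward; lengths in m; the calibration is good to about 2 mm. A picture is of the moment at which its call begins. There is no depth.
- job.job_done(): hands the job in; it is judged then, once.
The state is a dict: "t": time; "joint_positions": joint angles; "dq": joint speeds; "joint_torque": joint torques, N m; "eef_pos": TCP position; "orientation": TCP orientation; "wrist_force": force on the tool from outside, world axes, zero at the start; "wrist_torque": the same for the moment, N m; "grip_width": finger opening in m; "grip_force": force on a finger pad.
Only numpy, scipy, OpenCV 4.12 (cv2) and the standard library are available. Lean on these libraries where they do the work, as an engineer would, in place of code of your own. Each camera call takes 0.05 s, during which the arm holds its last target. There are 200 camera calls.

## Task

Open the grey dry case: lift the steel paddle at its front to withdraw the hidden pawl, without heaving on the lid while the pawl still holds, and swing the lid up by the paddle until it rests against the sprung stop inside. The stop is set differently each time, so feel for it, and press it in a little without driving it home. Then let go, so that the lid stays open on its stop with the paddle sprung back down, and leave the tape measure, the caliper and the marking gauge where they are.

Things in the scene. Friction and masses are not known exactly. Their poses are not given: they have to be found in the camera images.
- case: Grey sheet-steel case fixed to the desk, 200 mm deep (x) x 260 mm wide (y) x 115 mm high, lid shut at the start. Origin: centre of its underside, on the desk; its x axis points from the paddle side to the hinge side, y along the hinge, z up. It never moves during the work. A fixed deck 40 mm deep runs along its back, behind the hinge.
- lid_hinge (a point): Middle of the lid's hinge line, 115 mm above the desk; the line runs along the case's y axis. In the case's frame it is at (+60, 0, +115) mm. The lid reaches 165 mm forward of it.
- paddle_pin (a point): Middle of the pin on which the paddle turns, on top of the lid; with the lid shut it is at (-55, 0, +127) mm in the case's frame, 115 mm forward of the hinge line and 12 mm above it, and it swings with the lid. Its axes are those of the lid.
- paddle_lip (a point): Centre of the round lip along the paddle's free edge: a steel bar 14 mm in diameter and 46 mm long along the hinge direction, with flat ends that can be pinched, 80 mm forward of the paddle's pin. With the lid shut and the paddle down it is at (-135, 0, +127) mm in the case's frame, overhanging the case's front face by 35 mm with nothing below it but the desk and nothing beside it. Behind the lip the paddle is a plate 44 mm wide and 4 mm thick.
- lid (a joint): Opening angle of the lid, rad: 0 shut, growing as its front edge rises. A stiff, damped hinge (0.8 N m of friction, 0.5 N m s of damping) holds it wherever it is left; 5.5 to 7 N at the lip lifts it slowly. The pawl lets it rise only about 0.03 until it is withdrawn. The pin of its check arm meets the sprung stop somewhere between 1.1 and 1.6, differently each time.
- paddle (a joint): Angle of the paddle to the lid, rad: 0 down, growing as the lip rises, 0.6 at its end. A spring returns it: 6 N at the lip when down, 9 N at 0.6. The pawl under the lid is part of the paddle and leaves its keeper somewhere between 0.25 and 0.5, differently each time; then the lid comes up and the paddle's spring tends to bring the paddle down onto the lid again while the hand keeps lifting.
- buffer (a joint): How far the lid has pressed in the sprung stop inside the case, m: 0 untouched, 0.006 driven home. 4 N per mm, felt as about 1.6 N more per mm at the lip; the stop acts 80 mm from the hinge line. Released, the lid settles back to no more than about 2.5 mm of pressing-in.
- tape_measure: Loose yellow and black tape measure, 74 x 72 x 32 mm; to be left alone.
- caliper: Loose vernier caliper lying flat, 235 mm long; to be left alone.
- marking_gauge: Loose wooden marking gauge, 213 mm long, 74 mm high; to be left alone.

How it is judged:
By the outcome, as a careful person would: the job done as asked, in the order asked, and still so for the second after the job is handed in, with the robot touching nothing.
It also fails if it takes over 64 s, if anything falls off the work surface, if the arm or the gripper's body presses on something with over 40 N, if the wrist force passes 120 N, or if a joint passes its speed limit or range.

## Working session

There is one attempt and no reset: what is moved stays moved. The work goes in short steps, Python scripts to look and compute and a tool call to move; the robot and the scene stay as the last step left them, time stands still between calls to the robot, and variables do not carry over. Pictures are saved under pics/ and viewed, at most 10 in all, crops included, and the job is handed in when it is done.

Besides the shell and the picture viewer there is one more tool, called after ">>>" as name(argument=value, ...) on one line, values as JSON. carry_out: Moves the arm, as the interface text tells. Its arguments: {"type":"object","properties":{"motion":{"type":"string"},"newtons":{"type":"number"}},"required":["motion"]}

```bash
mkdir -p pics; ls
python3 - <<'E'
from station import r, imaging
import cv2, numpy as np
a=imaging.get_image("scene"); b=imaging.get_image("top")
for d in (a,b):
    print(d["fx"],d["fy"],d["cx"],d["cy"]);print(np.round(d["cam_to_world"],4).tolist())
cv2.imwrite("pics/a.png",a["image"]);cv2.imwrite("pics/b.png",b["image"])
s=r.observe()
for k in s: print(k,np.round(s[k],4))
E
```

```text
pics
490.2492863326253 490.2492863326253 254.3934548744577 197.69444122712673
[[0.8473, -0.306, 0.434, -0.2268], [-0.5307, -0.4572, 0.7137, -1.3025], [-0.02, -0.835, -0.5498, 1.0173], [0.0, 0.0, 0.0, 1.0]]
411.49132411801247 411.49132411801247 259.43218577635224 193.46653685216378
[[-0.0108, -0.998, 0.0628, 0.4081], [-0.9999, 0.0111, 0.0037, -0.09], [-0.0044, -0.0628, -0.998, 1.5528], [0.0, 0.0, 0.0, 1.0]]
t 0.1
joint_positions [-1.4332  0.3338  0.0399  1.4662 -0.0134  1.3433 -0.0585]
dq [ 0.0003 -0.0012 -0.0003 -0.0031  0.0006  0.0007  0.0003]
joint_torque [ 4.10000e-03 -6.60009e+01  1.37030e+00 -4.06480e+01  1.71000e-02
  8.90000e-03 -0.00000e+00]
eef_pos [0.1524 0.6317 0.4039]
orientation [-3.7110e-01 -3.1196e+00  2.3000e-03]
wrist_force [ 0.3698 -0.2373  0.231 ]
wrist_torque [-0.0275 -0.0133  0.0091]
grip_force 0.0
grip_width 0.0854
```

View pics/a.png

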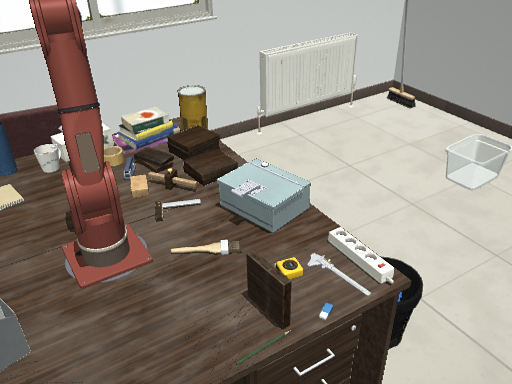

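View pics/b.png

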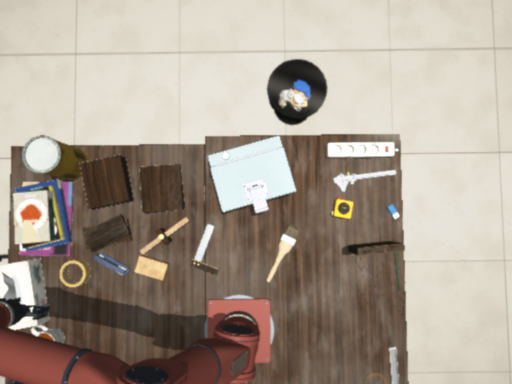

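The scene view shows the case at about (265,192), and the top view shows it at about (252,175). Its paddle points towards the robot, with the lip near (262,209). I'll enlarge the top view.

Run:
```python
import cv2
b=cv2.imread("pics/b.png")[130:220,200:305]
a=cv2.imread("pics/a.png")[150:240,210:320]
b=cv2.resize(b,None,fx=6,fy=6,interpolation=cv2.INTER_CUBIC)
cv2.imwrite("pics/b2.png",b)
```

```text
(no output)
```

View pics/b2.png

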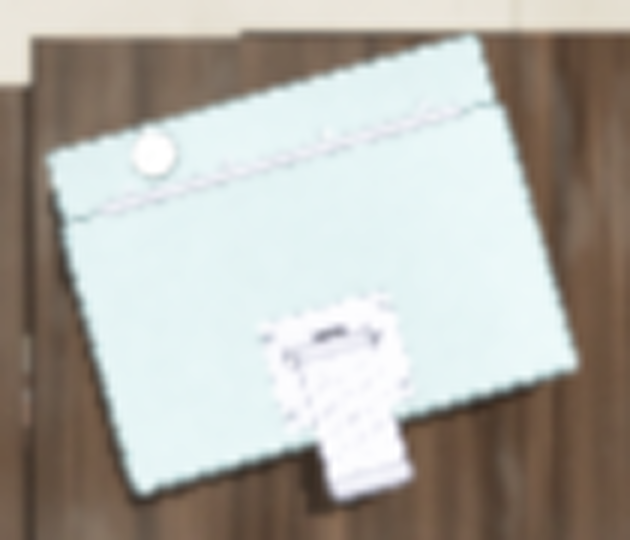

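The enlarged crop shows the lid corners at (140,495), (578,370), (478,35) and (48,155). The hinge line runs from (65,217) to (500,103), and the lip is centred at about (371,479).

```bash
cat > h.py <<'E'
import numpy as np, cv2
from scipy.spatial.transform import Rotation as R
TOP=dict(fx=411.49132,fy=411.49132,cx=259.43218577635224,cy=193.46653685216378,cam_to_world=np.array([[-0.0108,-0.998,0.0628,0.4081],[-0.9999,0.0111,0.0037,-0.09],[-0.0044,-0.0628,-0.998,1.5528],[0,0,0,1]]))
def ray(d,u,v,z):
    M=np.array(d["cam_to_world"]); q=M[:3,:3]@[(u-d["cx"])/d["fx"],(v-d["cy"])/d["fy"],1]
    return M[:3,3]+q*(z-M[2,3])/q[2]
def proj(d,p):
    M=np.array(d["cam_to_world"]); c=M[:3,:3].T@(np.array(p)-M[:3,3])
    return d["fx"]*c[0]/c[2]+d["cx"], d["fy"]*c[1]/c[2]+d["cy"]
E
python3 - <<'E'
from h import *
P=lambda u,v,z: ray(TOP,200+(u-2.5)/6,130+(v-2.5)/6,z)
c=[P(*q,.115) for q in [(140,495),(578,370),(478,35),(48,155)]]
for q in c: print(q.round(4))
# FL,FR,BR,BL
for i in range(4): print(np.linalg.norm(c[i]-c[(i+1)%4]).round(4))
ax=(c[3]+c[2]-c[0]-c[1]); print("yaw1",np.arctan2(ax[1],ax[0]))
ay=(c[0]+c[3]-c[1]-c[2]); print("yaw2",np.arctan2(-ay[0],ay[1]))
print("ctr",sum(c)/4)
print("lip",P(371,479,.127), P(335,500,.134),P(413,478,.134))
yaw=np.arctan2(-ay[0],ay[1]); C=sum(c)/4
x=np.array([np.cos(yaw),np.sin(yaw),0]);print("lip pred",C-.135*x,"hinge",C+.06*x)
E
```

```text
[0.4348 0.0436 0.115 ]
[ 0.5049 -0.2125  0.115 ]
[ 0.7032 -0.1569  0.115 ]
[0.6349 0.0966 0.115 ]
0.2655
0.2059
0.2625
0.207
yaw1 0.2661047033131844
yaw2 0.265215793251946
ctr [ 0.56948083 -0.05731131  0.115     ]
lip [ 0.44239437 -0.09098609  0.127     ] [ 0.43040065 -0.07018047  0.134     ] [ 0.442537   -0.11510861  0.134     ]
lip pred [ 0.43920097 -0.09269717  0.115     ] hinge [ 0.62738298 -0.04158426  0.115     ]
```

```bash
cat >> h.py <<'E'
YAW=0.266
def tool(rv): return R.from_rotvec(rv).as_matrix()
E
python3 - <<'E'
from h import *
T=tool([-.3711,-3.1196,.0023]); print(T.round(3))
yc=np.array([-np.sin(YAW),np.cos(YAW),0]); v=T.T@yc
a=np.arctan2(v[1],v[0])-np.pi/2; a=(a+np.pi/2)%np.pi-np.pi/2; print("turn",a)
p=np.array([.1524,.6317,.4039])
for q in ([.44,.35,.404],[.435,-.092,.404]):
    q=np.array(q); print(((T.T@(q-p))*100).round(2)); p=q
E
```

```text
[[-0.972  0.235 -0.   ]
 [ 0.235  0.972 -0.001]
 [-0.    -0.001 -1.   ]]
turn -0.5028026836869628
[-3.457e+01 -2.064e+01  3.000e-02]
[ -9.88 -43.08   0.06]
```

>>> carry_out(motion="8.5 -4.94 -2.95 0 0;8.5 -4.94 -2.95 0 0;8.5 -4.94 -2.95 0 0;8.5 -4.94 -2.95 0 0;8.5 -4.94 -2.95 0 0;8.5 -4.94 -2.95 0 0;8.5 -4.94 -2.95 0 0")

```text
t: 0.98
eef_pos: [0.4412, 0.3484, 0.4045]
orientation: [-0.371, -3.119, 0.0]
wrist_force: [-0.3, 1.0, -0.1]
grip_width: 0.0849
grip_force: 0.0
```

>>> carry_out(motion="8.5 -1.24 -5.39 0 0;8.5 -1.24 -5.39 0 0;8.5 -1.24 -5.39 0 0;8.5 -1.24 -5.39 0 0;8.5 -1.24 -5.39 0 0;8.5 -1.24 -5.39 0 0;8.5 -1.24 -5.39 0 0;8.5 -1.24 -5.39 0 0;8.5 0 0 0 -0.168;8.5 0 0 0 -0.168;8.5 0 0 0 -0.167;8.5 0 0 0 0")

```text
t: 2.48
eef_pos: [0.4353, -0.0924, 0.4045]
orientation: [0.415, -3.114, -0.0]
wrist_force: [-0.8, -0.2, -0.3]
grip_width: 0.0847
grip_force: 0.0
```

Run:
```python
from station import r, imaging
from h import *
s=r.observe()
for k in ("t","joint_positions","eef_pos","orientation","wrist_force"): print(k,np.round(s[k],4))
w=imaging.get_image("wrist"); cv2.imwrite("pics/w.png",w["image"])
import pickle; pickle.dump(w,open("w.pkl","wb"))
print(proj(w,[.440,-.092,.127]), np.round(w["cam_to_world"],3).tolist())
```

```text
t 2.475
joint_positions [-0.6981 -0.174   0.7361  1.9637  0.1204  1.3096  1.8352]
eef_pos [ 0.4353 -0.0924  0.4045]
orientation [ 4.1540e-01 -3.1137e+00 -4.0000e-04]
wrist_force [-0.8039 -0.1693 -0.2705]
(np.float64(254.6973366028198), np.float64(201.2620961155555)) [[-0.262, 0.925, 0.275, 0.366], [0.965, 0.251, 0.075, -0.111], [0.0, 0.285, -0.959, 0.374], [0.0, 0.0, 0.0, 1.0]]
```

View pics/w.png

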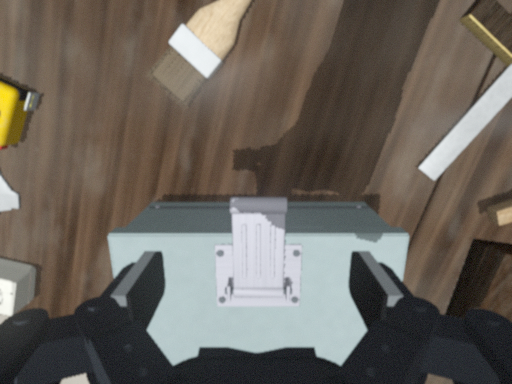

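The wrist view shows the lip bar spanning columns 231–287 and rows 197–212, centred at about (259,205). The paddle is nearly square to the image. The fingers straddle it.

Run:
```python
from h import *
import pickle; w=pickle.load(open("w.pkl","rb"))
for q in [(231,205,.13),(287,205,.13),(259,205,.13),(231,297,.127),(287,297,.127),(109,234,.115),(408,234,.115)]: print(q,ray(w,*q).round(4))
L=ray(w,259,205,.13); T=tool([.4154,-3.1137,-.0004])
print((T.T@(np.array([L[0],L[1],.282])-[.4353,-.0924,.4045])*100).round(2)); print(T.round(3))
```

```text
(231, 205, 0.13) [ 0.4472 -0.1099  0.13  ]
(287, 205, 0.13) [ 0.4353 -0.0661  0.13  ]
(259, 205, 0.13) [ 0.4412 -0.088   0.13  ]
(231, 297, 0.127) [ 0.5326 -0.0891  0.127 ]
(287, 297, 0.127) [ 0.5194 -0.0405  0.127 ]
(109, 234, 0.115) [ 0.5067 -0.2076  0.115 ]
(408, 234, 0.115) [0.4374 0.0478 0.115 ]
[-0.69  0.26 12.25]
[[-0.965 -0.262 -0.   ]
 [-0.262  0.965  0.   ]
 [ 0.     0.    -1.   ]]
```

>>> carry_out(motion="7 -0.6 0.26 4.2 0;7 0 0 4.2 0;7 0 0 4.15 0;6 0 0 0 0;5.4 0 0 0 0;5.4 0 0 0 0")

```text
t: 3.28
eef_pos: [0.4413, -0.0885, 0.2808]
orientation: [-0.415, 3.111, 0.0]
wrist_force: [0.2, -0.2, -0.4]
grip_width: 0.054
grip_force: 0.0
```

>>> carry_out(motion="4 0 0 0 0;4 0 0 0 0;4 0 0 0 0;4 0 0 0 0", newtons=35)

```text
t: 3.78
eef_pos: [0.4413, -0.089, 0.2808]
orientation: [-0.416, 3.111, -0.001]
wrist_force: [-1.7, -2.5, 8.2]
grip_width: 0.0452
grip_force: 35.0
```

Run:
```python
from station import r, imaging
from h import *
s=r.observe()
for k in ("t","eef_pos","orientation","wrist_force","wrist_torque","grip_width","grip_force"): print(k,np.round(s[k],4))
w=imaging.get_image("wrist"); cv2.imwrite("pics/w2.png",w["image"])
```

```text
t 3.775
eef_pos [ 0.4413 -0.089   0.2808]
orientation [-4.1620e-01  3.1113e+00 -8.0000e-04]
wrist_force [-1.6645 -2.4752  8.2024]
wrist_torque [-0.6905  0.3785  0.2664]
grip_width 0.0452
grip_force 35.0387
```

View pics/w2.png

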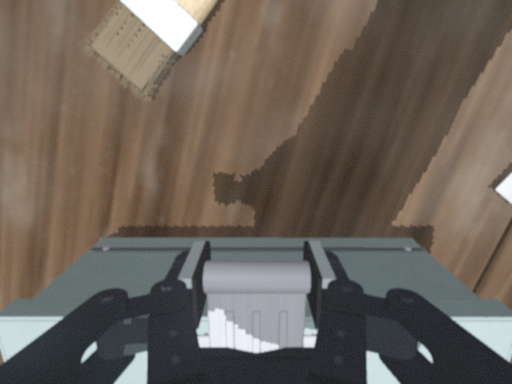

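The lip is pinched squarely at its ends: rows 262–292, columns 203–310. Next I'll lift the paddle along its arc about the pin.

>>> carry_out(motion="4 -0.01 0 -0.4 0;4 -0.03 0 -0.4 0;4 -0.05 0 -0.4 0")

```text
t: 4.2
eef_pos: [0.4418, -0.0887, 0.2917]
orientation: [-0.416, 3.112, -0.002]
wrist_force: [6.1, -4.6, -11.7]
grip_width: 0.0451
grip_force: 37.5
```

>>> carry_out(motion="4 -0.07 0 -0.39 0;4 -0.09 0 -0.39 0;4 -0.11 0 -0.38 0")

```text
t: 4.58
eef_pos: [0.4436, -0.0883, 0.3027]
orientation: [0.415, -3.114, 0.002]
wrist_force: [3.7, -6.5, -11.4]
grip_width: 0.0451
grip_force: 37.5
```

>>> carry_out(motion="4 0 0.03 0 0;4 -0.13 0.03 -0.38 0;4 -0.14 0 -0.38 0", newtons=27)

```text
t: 4.95
eef_pos: [0.4456, -0.0875, 0.31]
orientation: [0.414, -3.112, 0.003]
wrist_force: [1.3, -8.4, -11.9]
grip_width: 0.0449
grip_force: 36.9
```

>>> carry_out(motion="4 -0.16 0 -0.36 0;4 -0.18 0 -0.36 0")

```text
t: 5.2
eef_pos: [0.4481, -0.087, 0.3168]
orientation: [0.413, -3.109, 0.003]
wrist_force: [-4.6, -7.9, -8.5]
grip_width: 0.0451
grip_force: 36.9
```

>>> carry_out(motion="4 -0.2 0 -0.34 0;4 0 0 0 0")

```text
t: 5.45
eef_pos: [0.4493, -0.0868, 0.3198]
orientation: [0.412, -3.107, 0.002]
wrist_force: [-9.9, -10.1, -4.5]
grip_width: 0.0451
grip_force: 37.1
```

Run:
```python
from station import r, imaging
from h import *
a=imaging.get_image("scene")["image"][130:260,190:340]
w=imaging.get_image("wrist")["image"]
a=cv2.resize(a,None,fx=2.9,fy=2.9,interpolation=cv2.INTER_CUBIC)[:376]
cv2.imwrite("pics/c.png",np.hstack([a,cv2.resize(w,(355,376))]))
```

```text
(no output)
```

View pics/c.png

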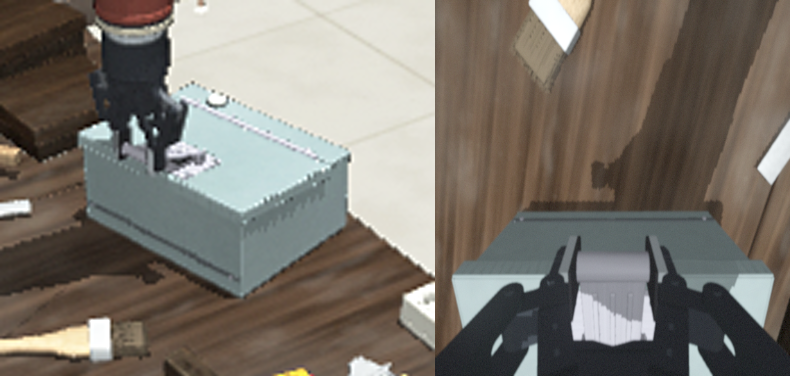

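The lid is still shut or within its small free play, and the paddle is well up. I'm pushing slightly too far towards the hinge and sideways, so I'll ease that off and lift a little more.

>>> carry_out(motion="4 0.1 -0.1 -0.15 0;4 0.05 -0.05 -0.2 0;4 0 0 -0.15 0;4 0 0 0 0")

```text
t: 6.05
eef_pos: [0.4497, -0.087, 0.3257]
orientation: [0.415, -3.111, 0.0]
wrist_force: [-5.4, -4.9, -5.9]
grip_width: 0.0457
grip_force: 37.0
```

Run:
```python
from station import r, imaging
from h import *
a=imaging.get_image("scene")["image"]; cv2.imwrite("pics/d0.png",a)
a=a[140:240,210:320]; b=cv2.imread("pics/a.png")[140:240,210:320]
f=lambda x:cv2.resize(x,None,fx=3.6,fy=3.6,interpolation=cv2.INTER_CUBIC)
cv2.imwrite("pics/d.png",np.hstack([f(b),f(a)]))
```

```text
(no output)
```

View pics/d.png

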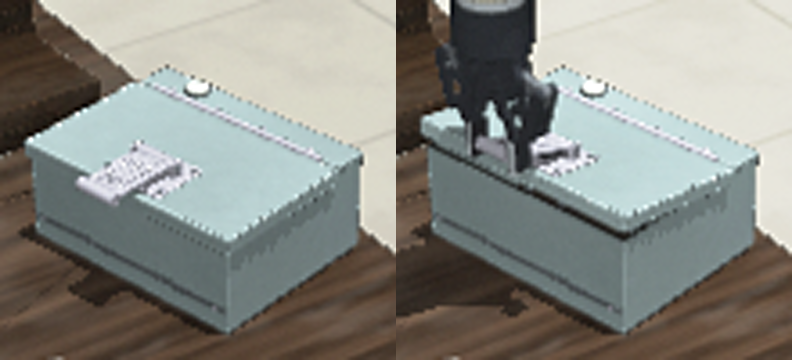

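The right-hand crop shows a dark gap under the lid's front edge, from about (430,148) to (627,235). The pawl is withdrawn and the lid is up by about 0.1 rad. I'll work out the arc steps.

```bash
cat >> h.py <<'E'
CX=np.array([.9648,.263,0]);H=np.array([.4413,-.0885,.2808])+.195*CX+[0,0,-.012]  # hinge as seen by TCP (offset 0.155 included)
def lip(p): q=np.array(p)-H; return q@CX,q[2]
def feel(p,f):
    x,z=lip(p); d=np.hypot(x,z); a=np.arctan2(z,-x); fx=-(np.array(f)@CX); fz=-f[2]
    fy=np.array(f)@[-.263,.9648,0]
    print("alpha %.3f d %.1f tang %.1f rad_out %.1f M %.2f side_on_tool %.1f"%(a,d*1e3,fx*np.sin(a)+fz*np.cos(a),-fx*np.cos(a)+fz*np.sin(a),fz*-x+fx*z,fy))
def rows(a0,st,n,d=19.5):
    for i in range(n):
        a=a0+i*st; print("%.3f: %.2f %.2f"%(a+st,d*(np.cos(a+st)-np.cos(a)),-d*(np.sin(a+st)-np.sin(a))))
E
python3 - <<'E'
from h import *
feel([.4497,-.087,.3257],[-5.4,-4.9,-5.9]); rows(.3,.04,34)
E
```

```text
alpha 0.296 d 195.0 tang 7.5 rad_out -4.5 M 1.47 side_on_tool -3.3
0.340: -0.25 -0.74
0.380: -0.27 -0.73
0.420: -0.30 -0.72
0.460: -0.33 -0.71
0.500: -0.36 -0.69
0.540: -0.39 -0.68
0.580: -0.41 -0.66
0.620: -0.44 -0.64
0.660: -0.47 -0.63
0.700: -0.49 -0.61
0.740: -0.51 -0.59
0.780: -0.54 -0.57
0.820: -0.56 -0.54
0.860: -0.58 -0.52
0.900: -0.60 -0.50
0.940: -0.62 -0.47
0.980: -0.64 -0.45
1.020: -0.66 -0.42
1.060: -0.67 -0.39
1.100: -0.69 -0.37
1.140: -0.70 -0.34
1.180: -0.72 -0.31
1.220: -0.73 -0.28
1.260: -0.74 -0.25
1.300: -0.75 -0.22
1.340: -0.76 -0.19
1.380: -0.76 -0.16
1.420: -0.77 -0.13
1.460: -0.77 -0.10
1.500: -0.78 -0.07
1.540: -0.78 -0.04
1.580: -0.78 -0.01
1.620: -0.78 0.02
1.660: -0.78 0.05
```

>>> carry_out(motion="4 -0.25 -0.04 -0.74 0;4 -0.27 0 -0.73 0;4 -0.30 0 -0.72 0;4 -0.33 0 -0.71 0")

```text
t: 6.6
eef_pos: [0.4608, -0.0842, 0.3546]
orientation: [0.415, -3.11, -0.001]
wrist_force: [-4.8, -3.7, -7.5]
grip_width: 0.0449
grip_force: 36.7
```

>>> carry_out(motion="4 -0.36 0 -0.69 0;4 -0.39 0 -0.68 0;4 -0.41 0 -0.66 0;4 -0.44 0 -0.64 0")

```text
t: 7.1
eef_pos: [0.4766, -0.0798, 0.3815]
orientation: [0.416, -3.111, -0.001]
wrist_force: [-3.7, -1.3, -7.9]
grip_width: 0.0452
grip_force: 36.0
```

Run:
```python
from station import r
from h import *
s=r.observe(); feel(s["eef_pos"],s["wrist_force"]); print(s["grip_force"],s["joint_positions"].round(2) if hasattr(s["joint_positions"],"round") else s["joint_positions"])
```

```text
alpha 0.617 d 194.7 tang 8.7 rad_out 1.4 M 1.69 side_on_tool -0.3
35.989229679107666 [-0.72 -0.03  0.79  1.92  0.02  1.25  1.9 ]
```

>>> carry_out(motion="4 -0.47 0 -0.63 0;4 -0.49 0 -0.61 0;4 -0.51 0 -0.59 0;4 -0.54 0 -0.57 0;4 -0.56 0 -0.54 0;4 -0.58 0 -0.52 0")

```text
t: 7.85
eef_pos: [0.507, -0.0716, 0.4161]
orientation: [0.416, -3.111, -0.0]
wrist_force: [-4.3, -2.5, -6.6]
grip_width: 0.0451
grip_force: 34.9
```

>>> carry_out(motion="4 -0.60 0 -0.50 0;4 -0.62 0 -0.47 0;4 -0.64 0 -0.45 0;4 -0.66 0 -0.42 0;4 0 0 0 0")

```text
t: 8.48
eef_pos: [0.532, -0.0647, 0.4353]
orientation: [0.416, -3.113, -0.0]
wrist_force: [-4.7, -1.0, -0.5]
grip_width: 0.0447
grip_force: 33.1
```

Run:
```python
from station import r
from h import *
feel([.4766,-.0798,.3815],[-3.7,-1.3,-7.9])
s=r.observe(); feel(s["eef_pos"],s["wrist_force"]); rows(1.02,.02,32)
```

```text
alpha 0.618 d 194.6 tang 8.7 rad_out 1.4 M 1.69 side_on_tool -0.3
alpha 1.024 d 194.9 tang 4.3 rad_out -2.1 M 0.84 side_on_tool 0.3
1.040: -0.33 -0.20
1.060: -0.34 -0.19
1.080: -0.34 -0.19
1.100: -0.35 -0.18
1.120: -0.35 -0.17
1.140: -0.35 -0.17
1.160: -0.36 -0.16
1.180: -0.36 -0.15
1.200: -0.36 -0.14
1.220: -0.36 -0.14
1.240: -0.37 -0.13
1.260: -0.37 -0.12
1.280: -0.37 -0.12
1.300: -0.37 -0.11
1.320: -0.38 -0.10
1.340: -0.38 -0.09
1.360: -0.38 -0.09
1.380: -0.38 -0.08
1.400: -0.38 -0.07
1.420: -0.38 -0.06
1.440: -0.39 -0.05
1.460: -0.39 -0.05
1.480: -0.39 -0.04
1.500: -0.39 -0.03
1.520: -0.39 -0.02
1.540: -0.39 -0.02
1.560: -0.39 -0.01
1.580: -0.39 -0.00
1.600: -0.39 0.01
1.620: -0.39 0.02
1.640: -0.39 0.02
1.660: -0.39 0.03
```

>>> carry_out(motion="4 -0.33 0 -0.2 0;4 -0.34 0 -0.19 0;4 -0.34 0 -0.19 0")

```text
t: 8.85
eef_pos: [0.5411, -0.0623, 0.4407]
orientation: [0.416, -3.112, -0.001]
wrist_force: [-6.7, -2.8, -3.3]
grip_width: 0.0454
grip_force: 32.1
```

>>> carry_out(motion="4 -0.35 0 -0.18 0;4 -0.35 0 -0.17 0;4 -0.35 0 -0.17 0")

```text
t: 9.22
eef_pos: [0.5513, -0.0595, 0.446]
orientation: [0.416, -3.112, -0.001]
wrist_force: [-7.3, -3.2, -0.5]
grip_width: 0.0453
grip_force: 31.1
```

Run:
```python
from station import r
from h import *
s=r.observe(); feel(s["eef_pos"],s["wrist_force"]);
```

```text
alpha 1.141 d 194.9 tang 7.4 rad_out -2.9 M 1.43 side_on_tool -1.2
```

>>> carry_out(motion="4 -0.36 0 -0.16 0;4 -0.36 0 -0.15 0")

```text
t: 9.48
eef_pos: [0.5583, -0.0576, 0.4492]
orientation: [0.416, -3.112, -0.001]
wrist_force: [-6.6, -1.9, -1.7]
grip_width: 0.0452
grip_force: 30.3
```

>>> carry_out(motion="4 -0.36 0 -0.14 0;4 -0.36 0 -0.14 0")

```text
t: 9.72
eef_pos: [0.5653, -0.0558, 0.4521]
orientation: [0.416, -3.112, -0.001]
wrist_force: [-7.6, -2.9, 1.8]
grip_width: 0.0447
grip_force: 29.6
```

>>> carry_out(motion="4 -0.37 0 -0.13 0;4 -0.37 0 -0.12 0")

```text
t: 9.98
eef_pos: [0.5725, -0.0538, 0.4548]
orientation: [0.416, -3.113, -0.001]
wrist_force: [-6.3, -3.3, 0.3]
grip_width: 0.0452
grip_force: 28.5
```

>>> carry_out(motion="4 -0.37 0 -0.12 0;4 -0.37 0 -0.11 0")

```text
t: 10.22
eef_pos: [0.5797, -0.0518, 0.4571]
orientation: [0.416, -3.113, -0.001]
wrist_force: [-7.2, -1.3, 1.5]
grip_width: 0.045
grip_force: 27.8
```

>>> carry_out(motion="4 -0.38 0 -0.1 0;4 -0.38 0 -0.09 0")

```text
t: 10.48
eef_pos: [0.587, -0.0499, 0.4592]
orientation: [0.416, -3.113, -0.001]
wrist_force: [-7.3, -1.7, 3.8]
grip_width: 0.0454
grip_force: 27.4
```

>>> carry_out(motion="4 -0.38 0 -0.11 0;4 -0.38 0 -0.1 0")

```text
t: 10.72
eef_pos: [0.5942, -0.0479, 0.4609]
orientation: [0.416, -3.112, -0.001]
wrist_force: [-8.2, -1.7, -0.1]
grip_width: 0.0451
grip_force: 27.7
```

>>> carry_out(motion="4 -0.38 0 -0.08 0")

```text
t: 10.85
eef_pos: [0.5978, -0.0469, 0.4617]
orientation: [0.416, -3.112, -0.001]
wrist_force: [-7.4, -2.8, 1.2]
grip_width: 0.0446
grip_force: 27.5
```

Run:
```python
from station import r
from h import *
s=r.observe(); feel(s["eef_pos"],s["wrist_force"]); feel([.587,-.0499,.4592],[-7.3,-1.7,3.8]); feel([.5942,-.0479,.4609],[-8.2,-1.7,-.1])
```

```text
alpha 1.401 d 195.7 tang 7.6 rad_out -2.6 M 1.48 side_on_tool -0.8
alpha 1.342 d 195.5 tang 6.4 rad_out -5.4 M 1.26 side_on_tool 0.3
alpha 1.381 d 195.6 tang 8.2 rad_out -1.5 M 1.61 side_on_tool 0.5
```

>>> carry_out(motion="4 -0.38 0 -0.06 0;4 -0.19 0 -0.03 0")

```text
t: 11.1
eef_pos: [0.6034, -0.0454, 0.4625]
orientation: [0.416, -3.112, -0.001]
wrist_force: [-8.7, -2.6, 0.4]
grip_width: 0.0454
grip_force: 27.5
```

>>> carry_out(motion="4 -0.19 0 -0.03 0")

```text
t: 11.22
eef_pos: [0.6051, -0.0449, 0.4627]
orientation: [0.416, -3.112, -0.001]
wrist_force: [-8.1, -2.9, -1.5]
grip_width: 0.0447
grip_force: 27.6
```

Run:
```python
from station import r, imaging
from h import *
s=r.observe(); feel(s["eef_pos"],s["wrist_force"])
a=imaging.get_image("scene")["image"]; cv2.imwrite("pics/e0.png",a)
w=imaging.get_image("wrist")["image"]
a=cv2.resize(a[100:240,200:330],(420,452),interpolation=cv2.INTER_CUBIC)
cv2.imwrite("pics/e.png",np.hstack([a[:376],cv2.resize(w,(360,376))]))
```

```text
alpha 1.440 d 195.6 tang 8.7 rad_out 0.4 M 1.70 side_on_tool -0.6
```

View pics/e.png

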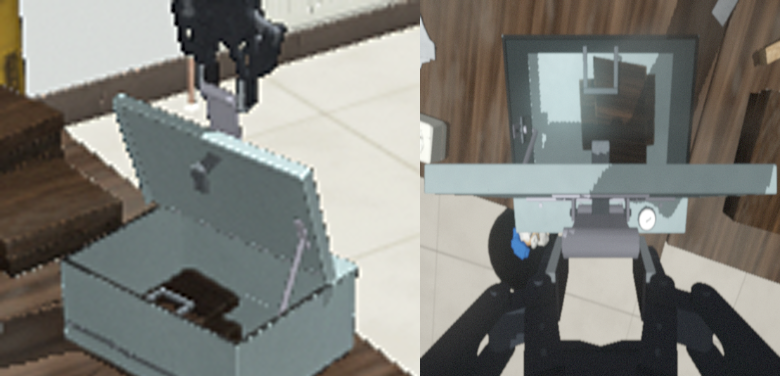

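The scene crop shows the lid nearly upright, with the paddle held by the gripper and leaning back. The lid's front edge corners are at about (117,95) and (308,165). In the wrist crop the edge band lies at rows 165–193. I'll estimate θ from these.

Run:
```python
from station import imaging,r
from h import *
w=imaging.get_image("wrist"); s=imaging.get_image("scene")
Hh=H.copy(); Hh[2]=.115; CY=np.array([-.263,.9648,0])
def pt(x,y,z,t): # lid frame rel hinge, x neg forward
    X=x*np.cos(t)+z*np.sin(t); Z=-x*np.sin(t)+z*np.cos(t)
    return Hh+X*CX+y*CY+Z*np.array([0,0,1])
for t in (1.1,1.15,1.2,1.25,1.3,1.35,1.4):
    f=lambda d,*q:np.round(proj(d,pt(*q,t)),1)
    a=f(s,-.165,.13,0);b=f(s,-.165,-.13,0);c=f(w,-.165,0,0)
    l=[f(w,-.115-.08*np.cos(p),0,.012+.08*np.sin(p)) for p in (0,.2,.4,.6)]
    print(t,"scene crop",((a-[200,100])*3.23).round(0),((b-[200,100])*3.23).round(0),"wrist crop row",(c[1]*.979).round(0),"lip rows",[round(q[1]*.979) for q in l])
```

```text
1.1 scene crop [105. 108.] [291. 182.] wrist crop row 145.0 lip rows [148, 184, 219, 251]
1.15 scene crop [109. 102.] [296. 177.] wrist crop row 160.0 lip rows [170, 206, 241, 271]
1.2 scene crop [114.  98.] [300. 171.] wrist crop row 175.0 lip rows [192, 228, 262, 289]
1.25 scene crop [119.  93.] [305. 166.] wrist crop row 190.0 lip rows [214, 250, 282, 307]
1.3 scene crop [124.  89.] [310. 161.] wrist crop row 205.0 lip rows [236, 271, 301, 324]
1.35 scene crop [129.  84.] [316. 156.] wrist crop row 220.0 lip rows [257, 291, 319, 339]
1.4 scene crop [134.  80.] [320. 152.] wrist crop row 235.0 lip rows [278, 310, 335, 352]
```

>>> carry_out(motion="4 -0.38 0 -0.05 0")

```text
t: 11.55
eef_pos: [0.6086, -0.044, 0.4631]
orientation: [0.416, -3.112, -0.001]
wrist_force: [-8.3, -2.6, -1.5]
grip_width: 0.0446
grip_force: 27.7
```

```bash
cat > e.py <<'E'
from station import imaging,r
from h import *
o=r.observe(); feel(o["eef_pos"],o["wrist_force"]); feel(o["eef_pos"],o["wrist_force"])
s=imaging.get_image("scene")["image"]; w=imaging.get_image("wrist")["image"]
# lid edge in wrist: lower boundary of bright lid band at columns left of paddle
for c in (130,330):
    g=cv2.cvtColor(w,cv2.COLOR_BGR2GRAY)[:, c-40 if c<200 else c:c+40].astype(float).mean(1)
    d=np.diff(g); k=np.argsort(-abs(d[100:300]))[:4]+100; print(c,[(int(i),round(d[i])) for i in sorted(k)])
cv2.imwrite("pics/last_w.png",w); cv2.imwrite("pics/last_s.png",s)
E
python3 e.py
```

```text
alpha 1.458 d 195.6 tang 8.8 rad_out 0.5 M 1.73 side_on_tool -0.3
alpha 1.458 d 195.6 tang 8.8 rad_out 0.5 M 1.73 side_on_tool -0.3
130 [(159, 23), (160, 34), (190, -34), (191, -24)]
330 [(190, -18), (197, 21), (233, -33), (234, -34)]
```

```bash
cat > th.py <<'E'
from station import imaging,r
from h import *
from scipy.optimize import brentq
Hh=H.copy(); Hh[2]=.115
def pt(x,z,t): return Hh+(x*np.cos(t)+z*np.sin(t))*CX+np.array([0,0,-x*np.sin(t)+z*np.cos(t)])
def theta(): 
    w=imaging.get_image("wrist"); g=cv2.cvtColor(w["image"],cv2.COLOR_BGR2GRAY)[:,90:170].astype(float).mean(1)
    d=cv2.GaussianBlur(np.diff(g).reshape(-1,1),(1,5),0).ravel(); i=100+int(np.argmin(d[100:300]))
    y=d[i-2:i+3]; row=i+.5+(y*np.arange(-2,3)).sum()/y.sum()
    return row,brentq(lambda t:proj(w,pt(-.165,0,t))[1]-row,.9,1.8)
o=r.observe(); feel(o["eef_pos"],o["wrist_force"])
row,t=theta(); a=np.arctan2(lip(o["eef_pos"])[1],-lip(o["eef_pos"])[0])
print("row %.1f theta %.4f alpha-theta %.3f"%(row,t,a-t))
E
python3 th.py
```

```text
alpha 1.460 d 195.5 tang 8.4 rad_out -1.3 M 1.65 side_on_tool -1.2
row 191.2 theta 1.2644 alpha-theta 0.196
```

>>> carry_out(motion="4 -0.38 0 -0.04 0")

```text
t: 11.82
eef_pos: [0.6122, -0.043, 0.4634]
orientation: [0.416, -3.111, -0.001]
wrist_force: [-9.3, -2.9, -2.5]
grip_width: 0.0451
grip_force: 27.9
```

```bash
python3 th.py
```

```text
alpha 1.478 d 195.5 tang 9.9 rad_out 1.6 M 1.94 side_on_tool -0.3
row 185.5 theta 1.2663 alpha-theta 0.212
```

>>> carry_out(motion="4 -0.2 0 -0.02 0;4 -0.2 0 -0.02 0", newtons=45)

```text
t: 12.12
eef_pos: [0.6161, -0.0419, 0.4637]
orientation: [0.416, -3.111, -0.0]
wrist_force: [-8.9, -3.2, -2.3]
grip_width: 0.0433
grip_force: 46.0
```

```bash
python3 th.py
```

```text
alpha 1.499 d 195.4 tang 9.5 rad_out 1.6 M 1.86 side_on_tool -0.7
row 178.6 theta 1.2687 alpha-theta 0.230
```

>>> carry_out(motion="4 -0.3 0 -0.02 0;4 -0.3 0 -0.02 0")

```text
t: 12.42
eef_pos: [0.6218, -0.0404, 0.4638]
orientation: [0.416, -3.11, -0.001]
wrist_force: [-9.3, -3.8, -3.7]
grip_width: 0.0433
grip_force: 46.2
```

```bash
python3 th.py
```

```text
alpha 1.529 d 195.2 tang 10.1 rad_out 3.3 M 1.98 side_on_tool -1.2
row 170.4 theta 1.2768 alpha-theta 0.252
```

>>> carry_out(motion="4 -0.3 0 -0.02 0;4 -0.2 0 -0.02 0")

```text
t: 12.72
eef_pos: [0.6264, -0.0391, 0.4637]
orientation: [0.415, -3.109, -0.0]
wrist_force: [-11.0, -3.6, -6.5]
grip_width: 0.0436
grip_force: 46.5
```

```bash
python3 th.py
```

```text
alpha 1.553 d 194.9 tang 11.7 rad_out 6.3 M 2.28 side_on_tool -0.6
row 164.2 theta 1.2847 alpha-theta 0.269
```

The stop is pressed in by roughly 2.5–3 mm. Before letting go, I'll lower the paddle gently onto the lid so that it doesn't snap back.

>>> carry_out(motion="4 0.4 0 0 0;4 0.45 0 0 0;4 0.45 0 0 0;4 0.45 0 0 0")

```text
t: 13.28
eef_pos: [0.6098, -0.0436, 0.4637]
orientation: [0.415, -3.111, -0.0]
wrist_force: [-4.8, -3.1, -9.4]
grip_width: 0.0433
grip_force: 47.0
```

```bash
python3 th.py
```

```text
alpha 1.465 d 196.0 tang 6.4 rad_out 8.8 M 1.25 side_on_tool -1.7
row 195.0 theta 1.2814 alpha-theta 0.184
```

>>> carry_out(motion="4 0.4 0 0.1 0;4 0.45 0 0.1 0;4 0.45 0 0.1 0")

```text
t: 13.7
eef_pos: [0.5982, -0.0466, 0.4617]
orientation: [-0.416, 3.112, 0.0]
wrist_force: [4.7, -1.0, -6.7]
grip_width: 0.0436
grip_force: 48.1
```

```bash
python3 th.py
```

```text
alpha 1.403 d 195.6 tang -3.1 rad_out 7.3 M -0.61 side_on_tool -2.2
row 251.5 theta 1.3962 alpha-theta 0.007
```

```bash
python3 e.py
python3 - <<'E'
import cv2,numpy as np
a=cv2.imread("pics/last_s.png")[100:240,200:330]; w=cv2.imread("pics/last_w.png")
cv2.imwrite("pics/f.png",np.hstack([cv2.resize(a,(357,384),interpolation=cv2.INTER_CUBIC),w[:,60:460]]))
E
```

```text
alpha 1.402 d 195.6 tang 0.4 rad_out 7.3 M 0.07 side_on_tool -1.9
alpha 1.402 d 195.6 tang 0.4 rad_out 7.3 M 0.07 side_on_tool -1.9
130 [(182, 12), (183, 34), (184, 34), (185, 17)]
330 [(214, 14), (242, -29), (243, -36), (244, -16)]
```

View pics/f.png

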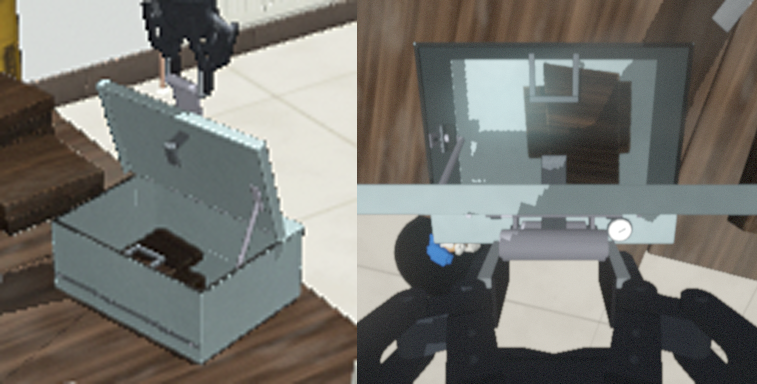

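The wrist view shows the lid edge band at rows 184–214 and the lip at rows 230–260. The paddle is only slightly raised and the lid hasn't moved. The firm grip is holding the lip against pivoting, so I'll grip lighter and ease on.

>>> carry_out(motion="4.5 0 0 0.05 0;4.5 0 0 0 0", newtons=20)

```text
t: 14.1
eef_pos: [0.598, -0.0467, 0.4614]
orientation: [0.417, -3.114, -0.001]
wrist_force: [-4.5, -0.7, -1.0]
grip_width: 0.0452
grip_force: 18.5
```

```bash
sed -i 's/i=100+int(np.argmin(d\[100:300\]))/j=100+int(np.argmax(d[100:240])); i=j+15+int(np.argmin(d[j+15:j+45]))/' th.py; python3 th.py; python3 -c "
from station import r;print(r.observe()['grip_force'])"
```

```text
alpha 1.402 d 195.3 tang 4.7 rad_out 0.2 M 0.91 side_on_tool 0.5
row 217.5 theta 1.2827 alpha-theta 0.119
18.545032739639282
```

>>> carry_out(motion="4.5 0.4 0 0.08 0;4.5 0.35 0 0.08 0;4.5 0 0 0 0")

```text
t: 14.52
eef_pos: [0.5909, -0.0486, 0.4597]
orientation: [-0.417, 3.112, 0.0]
wrist_force: [3.5, 0.5, -0.3]
grip_width: 0.0452
grip_force: 19.0
```

```bash
python3 th.py
```

```text
alpha 1.363 d 195.1 tang -3.4 rad_out 1.1 M -0.66 side_on_tool -0.4
row 222.6 theta 1.2547 alpha-theta 0.109
```

Lowering that far pulled the lid back almost off its stop: the paddle was already down. I'll press again and then release at the earlier state, where the lid stayed put.

>>> carry_out(motion="4 -0.3 0 -0.1 0;4 -0.45 0 -0.1 0;4 -0.45 0 -0.08 0;4 -0.45 0 -0.05 0;4 -0.45 0 -0.03 0", newtons=30)

```text
t: 15.2
eef_pos: [0.6104, -0.0437, 0.4632]
orientation: [0.415, -3.11, -0.001]
wrist_force: [-9.1, -0.1, 6.5]
grip_width: 0.0445
grip_force: 30.9
```

```bash
python3 th.py
```

```text
alpha 1.468 d 195.4 tang 8.1 rad_out -7.4 M 1.59 side_on_tool 2.3
row 186.5 theta 1.2563 alpha-theta 0.211
```

>>> carry_out(motion="4 -0.4 0 -0.1 0;4 -0.4 0 -0.05 0;4 -0.3 0 -0.02 0")

```text
t: 15.62
eef_pos: [0.6207, -0.0409, 0.4637]
orientation: [0.414, -3.108, -0.001]
wrist_force: [-9.4, -0.9, -1.5]
grip_width: 0.0445
grip_force: 30.7
```

```bash
python3 th.py
```

```text
alpha 1.522 d 195.1 tang 9.4 rad_out 1.0 M 1.83 side_on_tool 1.6
row 171.4 theta 1.2701 alpha-theta 0.252
```

>>> carry_out(motion="4 -0.35 0 -0.04 0;4 -0.35 0 -0.03 0")

```text
t: 15.92
eef_pos: [0.6271, -0.0391, 0.4636]
orientation: [0.414, -3.106, -0.001]
wrist_force: [-10.1, -2.1, -6.1]
grip_width: 0.0441
grip_force: 31.4
```

```bash
python3 th.py
```

```text
alpha 1.557 d 194.8 tang 10.4 rad_out 6.0 M 2.02 side_on_tool 0.7
row 162.4 theta 1.2803 alpha-theta 0.277
```

>>> carry_out(motion="4 -0.2 0 -0.01 0;4 0 0 0 0")

```text
t: 16.23
eef_pos: [0.629, -0.0386, 0.4634]
orientation: [0.413, -3.106, -0.0]
wrist_force: [-10.2, -1.5, -5.3]
grip_width: 0.0441
grip_force: 31.4
```

```bash
python3 th.py
```

```text
alpha 1.567 d 194.6 tang 10.3 rad_out 5.3 M 2.00 side_on_tool 1.3
row 159.4 theta 1.2820 alpha-theta 0.285
```

>>> carry_out(motion="4.5 0.4 0 0.05 0;4.5 0.45 0 0.05 0;4.5 0.45 0 0.05 0;4.5 0.45 0 0.05 0", newtons=20)

```text
t: 16.77
eef_pos: [0.6127, -0.0431, 0.4637]
orientation: [0.415, -3.111, -0.001]
wrist_force: [-7.5, -0.6, 6.4]
grip_width: 0.0453
grip_force: 10.0
```

```bash
python3 th.py
```

```text
alpha 1.480 d 195.7 tang 6.8 rad_out -7.1 M 1.32 side_on_tool 1.4
row 189.3 theta 1.2808 alpha-theta 0.199
```

>>> carry_out(motion="4 0.4 0 -0.1 0;4 0.4 0 -0.05 0;4 0.3 0 0.05 0;4 0 0 0 0", newtons=20)

```text
t: 17.32
eef_pos: [0.6025, -0.0455, 0.4632]
orientation: [0.416, -3.111, 0.0]
wrist_force: [-2.0, -2.0, -15.9]
grip_width: 0.0438
grip_force: 22.7
```

```bash
python3 th.py
```

```text
alpha 1.427 d 196.5 tang 4.7 rad_out 15.4 M 0.92 side_on_tool -1.4
row 206.8 theta 1.2759 alpha-theta 0.151
```

>>> carry_out(motion="4 0.1 0 0.15 0;4 0.2 0 0.13 0;4 0 0 0 0")

```text
t: 17.75
eef_pos: [0.6004, -0.0461, 0.4626]
orientation: [-0.417, 3.111, 0.0]
wrist_force: [1.1, -0.5, -5.3]
grip_width: 0.0439
grip_force: 23.8
```

```bash
python3 th.py
```

```text
alpha 1.415 d 196.2 tang -0.1 rad_out 5.4 M -0.02 side_on_tool -0.8
row 208.6 theta 1.2729 alpha-theta 0.142
```

>>> carry_out(motion="5.2 0 0 0 0;6.5 0 0 0 0;6.5 0 0 0 0;6.5 0 0 -1.5 0;6.5 0 0 -2.5 0;6.5 0 0 -3 0")

```text
t: 18.55
eef_pos: [0.5999, -0.0463, 0.5334]
orientation: [-0.417, 3.114, -0.0]
wrist_force: [0.8, -1.0, -0.1]
grip_width: 0.065
grip_force: 0.0
```

```bash
python3 th.py; python3 e.py
python3 - <<'E'
import cv2,numpy as np
a=cv2.imread("pics/last_s.png")[100:240,200:330]; w=cv2.imread("pics/last_w.png")
cv2.imwrite("pics/g.png",np.hstack([cv2.resize(a,(357,384),interpolation=cv2.INTER_CUBIC),w[:,60:460]]))
E
```

```text
alpha 1.454 d 266.4 tang -0.5 rad_out 0.2 M -0.13 side_on_tool -1.1
row 180.5 theta 1.2774 alpha-theta 0.177
alpha 1.457 d 270.6 tang 1.2 rad_out -3.7 M 0.32 side_on_tool -0.3
alpha 1.457 d 270.6 tang 1.2 rad_out -3.7 M 0.32 side_on_tool -0.3
130 [(155, 36), (156, 30), (177, -38), (178, -25)]
330 [(177, -19), (185, 19), (186, 18), (216, -23)]
```

View pics/g.png

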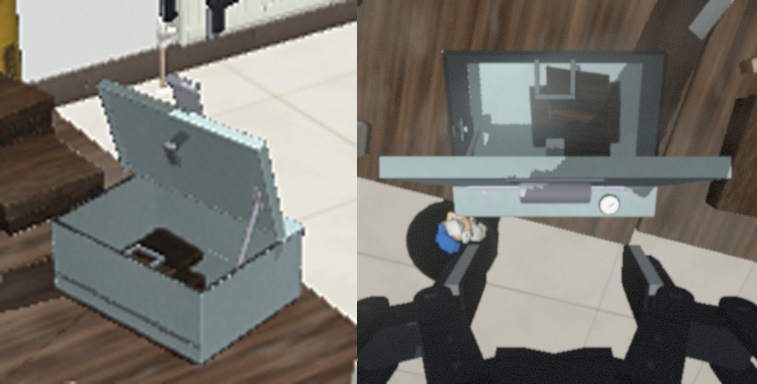

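The paddle is down against the lid, which stands open on its check arm (wrist rows 155–177), and the gripper is clear. I'll back off a bit more and confirm that the lid stays still.

>>> carry_out(motion="6.5 0 0 -2 0;6.5 0 0 0 0;6.5 0 0 0 0;6.5 0 0 0 0;6.5 0 0 0 0;6.5 0 0 0 0")

```text
t: 19.45
eef_pos: [0.6, -0.0462, 0.5515]
orientation: [0.417, -3.114, 0.0]
wrist_force: [-0.3, 0.0, 0.3]
grip_width: 0.0648
grip_force: 0.0
```

```bash
python3 th.py
python3 - <<'E'
from station import r, imaging
import cv2,numpy as np
s=r.observe(); print(s["t"],np.round(s["wrist_force"],2),s["eef_pos"])
a=cv2.imread("pics/a.png").astype(int); b=imaging.get_image("scene")["image"].astype(int)
c=cv2.imread("pics/last_s.png").astype(int)
print("lid moved px since release:",(abs(b-c)[125:230,225:320].max(2)>40).sum())
for n,(y0,y1,x0,x1) in dict(tape=(255,282,272,306),cal=(250,298,305,375),gauge=(168,192,145,198)).items(): print(n,(abs(a-b)[y0:y1,x0:x1].max(2)>60).sum())
E
```

```text
alpha 1.462 d 284.4 tang 0.2 rad_out -0.3 M 0.06 side_on_tool 0.1
row 175.3 theta 1.2781 alpha-theta 0.184
19.5 [-0.37  0.45 -0.16] [ 0.60000195 -0.04623881  0.55158452]
lid moved px since release: 3
tape 0
cal 0
gauge 0
```

```bash
python3 -c "
from station import job
print(job.job_done())"
```

```text
the job is handed in; nothing more can be done
None
```

I handed the job in at about 19.5 s: the case lid stands open on its sprung stop (pressed in an estimated 1–2 mm), the paddle is down, the gripper is clear and the tape, caliper and gauge are unmoved; after the first press I pulled the lid back almost off the stop, so I pressed it again before letting go.

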